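Return the missing binding weight to its case

ROBOT

A 6-joint arm with a two-finger parallel gripper is mounted at the origin on the work surface. World frame = base frame: x ahead of the robot, y to its left, z up, the work surface at z = 0. Lengths are in m, angles in rad, forces in N, time in s.
With the tool pointing down it reaches from about 0.275 to 0.825 m from the base axis. Payload 4.9 kg.
Tool frame: the origin (TCP) lies midway between the tips of the shut fingers; the grasp point (between the pads) lies 19 mm behind it (r.pinch_z is the z of the grasp point in the tool frame, in m); z points along the fingers, y is the line along which they close (so a half turn about z gives the same grasp; the last joint's range is limited). The gripper opens to 85 mm and grips with 20 to 120 N. Pads are 22 mm wide; open, the fingers measure 114 mm over their backs; the gripper's body (76 mm by 85 mm) begins 54 mm behind the grasp point. The pads swing forward as they close: fully open they stand 13 mm farther back than shut.
Start: joints at [0.975, 0.326, -0.193, 1.052, 0, 1.437], TCP at [0.245, 0.492, 0.231] pointing down, gripper open.
Joint ranges: [-2.65, 2.65], [-0.97, 1.79], [-1.3, 1.35], [-1.93, 2.1], [-1.47, 1.37], [-3.14, 3.14]. Speed limits (rad/s): [2.57, 2.57, 3.14, 3.14, 3.14, 3.14].

INTERFACE

Orientations are given as [roll, pitch, yaw] about the fixed x, y, z axes, in that order (R = Rz(yaw) Ry(pitch) Rx(roll)).
In Python, from workcell import status, viewer, order, r gives the robot as it stands.
- The arm moves only by the tool jog_arm, never from a script. Its argument "series" is a list of rows, each a list of 7 numbers: the shift along the tool's x, y, z in m, then the turn, a rotation vector about the tool's x, y, z in units of 5 degrees (1.0 is 5 degrees), then the opening, from -1 (shut) to 1 (fully open), so that 0 is half open. In form: [[dx, dy, dz, wx, wy, wz, gripper], ...]. A call has 1 to 5 rows; each row is the pose to reach, as a shift and turn from the pose commanded when the call began, along the tool's axes at that moment; what a row does not reach only later rows make up. A row lasts 1/12 s, in which the tool goes at most 41.7 mm and 7.16 degrees, less where a joint would pass 70% of its speed; a pose out of reach is approached as far as the arm can. A call with a gripper value outside its range is refused whole. The fingers move at their own pace and stop on an object; "force" is the grip in N (left out, the last holds). Time passes only in rows, so rows that repeat a pose let the fingers close. It gives the time, the measured TCP pose, the force, the opening and the grip force at its end, in the units of the state.
- status.sense(): the state, without advancing time (a new reading comes with each control period).
- viewer.camera(name): name is "scene" or "top"; returns a dict with "image" (384x512x3 uint8, red, green, blue), "intrinsics" (3x3 intrinsics, pixels), "distortion" ([k1, k2, p1, p2, k3] as OpenCV has them; the pictures are not rectified), "R" (3x3) and "t" (3): a world point X has camera coordinates R X + t. Camera axes: x right, y down, z forward; pixel columns grow to the right and rows downward; lengths in m; the calibration is good to about 2 mm. A picture is of the moment at which its call begins. There is no depth.
- order.sign_off(): hands the job in; it is judged then, once.
The state is a dict: "time_s": time; "qpos": joint angles; "qd": joint speeds; "joint_efforts": joint torques, N m; "eef_pos": TCP position; "ee_rot": TCP orientation; "contact_force": force on the tool from outside, world axes, zero at the start; "moment": the same for the moment, N m; "grip_width": finger opening in m; "grip_force": force on a finger pad.
Only numpy, scipy, OpenCV 4.12 (cv2) and the standard library are available. Lean on these libraries where they do the work, as an engineer would, in place of code of your own. Each camera call takes 0.05 s, during which the arm holds its last target. There are 200 camera calls.

TASK

In the open case two bays hold thread spools and one is empty. From the rack take the steel weight whose length fits the empty bay (the longest that goes in), lower it gently into that bay, do not drop it, so that it lies flat on the floor of the bay between its sills, and press the lid fully shut past its catch. The dividers leave no room for fingers beside the weight, so set it down on the way and take it again by its ends; leave the spools, the other weights and the things around where they are.

Things in the scene. Friction and masses are not known exactly. Their poses are not given: they have to be found in the camera images.
- case: open grey case, 150 x 140 mm (local x, y), walls 5 mm thick, 62 mm high; origin centre of underside. Two white 5 mm dividers along local x, tops 56 mm up, part it into three bays 40 mm wide at local y -45, 0, 45 mm. Two sills (9 mm high, 4 mm thick) cross each bay; beyond them it is open to the walls (inner length 140 mm), room for fingers. Floor at 4 mm. Lid hinged at local +x side
- lid (a joint): angle of the case's lid: 0 fully shut, about 1.75 wide open; a stiff hinge, it stays where it is left (needs about 2 N at the edge). A spring catch at the front holds it off at about 0.1 rad until it is pushed past with about 10 N at the edge; it then snaps shut
- lid_hinge (a point): middle of the lid's hinge line, in the case's local frame at (75, 0, 66) mm; the hinge line runs along local y
- lid_edge (a point): middle of the lid's free edge, on its outer face (upper face when shut), 150 mm from the hinge; the lid is a plate 150 x 140 x 8 mm, with a 60 mm wide tab that goes on 12 mm beyond this point and a catch lip reaching 37 mm down from it, outside the case front
- bay_short (a point): centre of the floor of the short bay, 53 mm between its sills along the case's local x, 40 mm wide; axes as the case
- bay_medium (a point): centre of the floor of the medium bay, 63 mm between its sills along the case's local x, 40 mm wide; axes as the case
- bay_long (a point): centre of the floor of the long bay, 73 mm between its sills along the case's local x, 40 mm wide; axes as the case
- bar_short: short weight, a plain steel bar 48 x 34 x 30 mm (local x, y, z), about 0.37 kg, lying in the rack; origin at the centre of its underside. The three differ only in length
- bar_medium: medium weight, a plain steel bar 58 x 34 x 30 mm (local x, y, z), about 0.45 kg, lying in the rack; origin at the centre of its underside. The three differ only in length
- bar_long: long weight, a plain steel bar 68 x 34 x 30 mm (local x, y, z), about 0.53 kg, lying in the rack; origin at the centre of its underside. The three differ only in length
- rack: plywood rack, a base 236 x 50 x 6 mm (local x, y, z), origin at the centre of its underside, with four upright dividers 5 mm thick, 42 mm wide, tops 52 mm up, at local x = -115.5, -38.5, 38.5, 115.5 mm; one weight lies along local x in each of the three gaps, its long sides open, its ends next to the dividers
- spool0: wooden thread spool, 34 mm across, 42 mm high, standing in one of the case's bays; origin at the centre of its underside
- spool1: wooden thread spool, 34 mm across, 42 mm high, standing in one of the case's bays; origin at the centre of its underside
- pencil_tin: aluminium tin of pencils, 60 mm across, 85 mm high, pencils up to 160 mm; origin at the centre of its underside; bystander
- knife: closed orange utility knife, 150 x 26 x 20 mm along local x (75 mm either side of the origin), lying flat; origin on its underside; bystander
- hammer: hammer lying along local x, 260 mm long, head to +x, about 100 mm across the head; bystander
- glue: white glue bottle, 52 mm across, 130 mm high; origin at the centre of its underside; bystander
Mind the look-alikes: they are no part of the job. What is shaped like the bar_long but orange, purple or red is not meant.

How it is judged:
By the outcome, as a careful person would: the job done as asked, in the order asked, and still so for the second after the job is handed in, with the robot touching nothing.
It also fails if it takes over 72 s, if anything falls off the work surface, if the arm or the gripper's body presses on something with over 40 N, if the wrist force passes 120 N, or if a joint passes its speed limit or range.

## Working session

There is one attempt and no reset: what is moved stays moved. The work goes in short steps, Python scripts to look and compute and a tool call to move; the robot and the scene stay as the last step left them, time stands still between calls to the robot, and variables do not carry over. Pictures are saved under pics/ and viewed, at most 10 in all, crops included, and the job is handed in when it is done.

Besides the shell and the picture viewer there is one more tool, called after "Emit:" as name(argument=value, ...), one argument or row to a line, values as JSON. jog_arm: Moves the arm, as the interface text tells. Its arguments: {"type":"object","properties":{"series":{"type":"array","items":{"type":"array","items":{"type":"number"}}},"force":{"type":"number"}},"required":["series"]}

```bash
ls; mkdir -p pics; python3 - <<'E'
from workcell import status, viewer, order, r
import cv2, pickle
print(status.sense())
for n in("scene","top"):
    d=viewer.camera(n); pickle.dump(d,open(f"{n}0.pkl","wb"))
    cv2.imwrite(f"pics/{n}0.png",cv2.resize(d["image"][:,:,::-1],(768,576)))
    print(n,d["intrinsics"],d["distortion"],d["R"],d["t"])
E
```

```text
pics
{'time_s': 0.0, 'qpos': array([ 9.74781099e-01,  3.26949454e-01, -1.93584346e-01,  1.05202432e+00,
       -4.45008351e-05,  1.43657636e+00]), 'qd': array([ 0.00133183,  0.00031875,  0.00166126,  0.00035939, -0.00093849,
        0.00054973]), 'joint_efforts': array([ 6.59701618e-04, -4.43400621e+01,  2.62441581e+01,  1.55834982e-02,
       -1.19744900e-04,  1.58772622e-07]), 'eef_pos': array([0.244731  , 0.49188761, 0.23049864]), 'ee_rot': array([-3.13984075e+00, -1.91658401e-04,  2.67979727e+00]), 'contact_force': array([-0.44941313, -0.18298379, -0.71019279]), 'moment': array([0.02839055, 0.00789511, 0.00794815]), 'grip_force': 0.0, 'grip_width': 0.08519330818995989}
scene [[476.45892237   0.         261.38765018]
 [  0.         476.45892237 195.72491443]
 [  0.           0.           1.        ]] [0.03020025 0.         0.         0.         0.        ] [[-0.88630234  0.4631005  -0.00246599]
 [ 0.39555182  0.75423393 -0.52408963]
 [-0.24084624 -0.46547729 -0.85165955]] [ 0.43935866 -0.23697445  1.75287553]
top [[362.97874562   0.         257.06927459]
 [  0.         362.97874562 191.00684375]
 [  0.           0.           1.        ]] [-0.07922245  0.          0.          0.          0.        ] [[-0.00939311 -0.99983899 -0.01528943]
 [-0.98613421  0.01179563 -0.16553   ]
 [ 0.16568369  0.01352259 -0.98608623]] [0.09673039 0.5417693  1.09790081]
```

View pics/scene0.png

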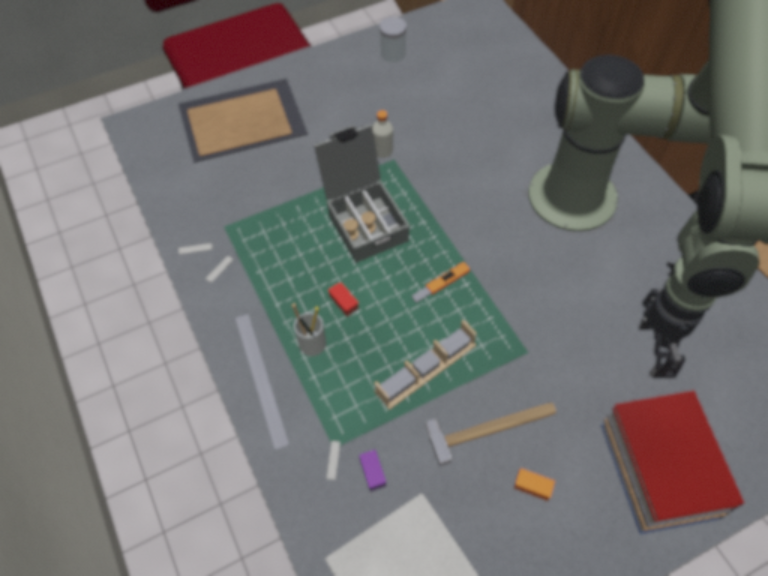

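View pics/top0.png

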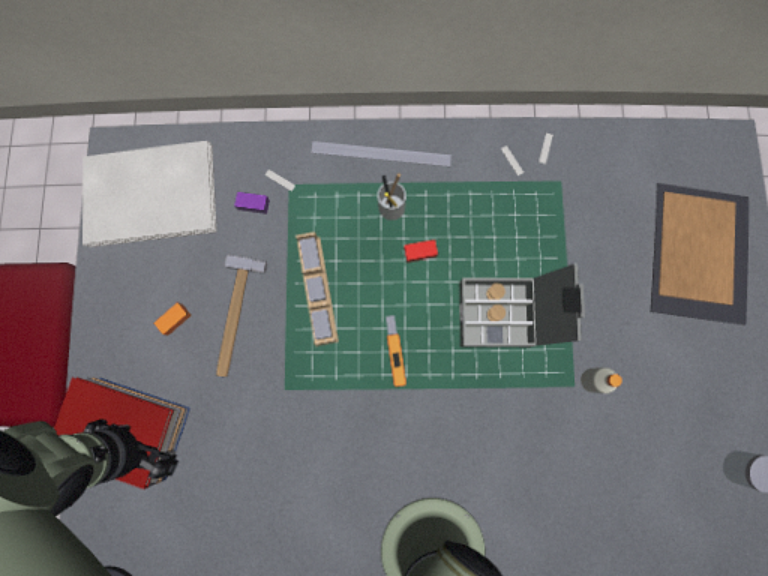

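```bash
python3 - <<'E'
import cv2, pickle, numpy as np
t=pickle.load(open("top0.pkl","rb"))["image"][:,:,::-1]; s=pickle.load(open("scene0.pkl","rb"))["image"][:,:,::-1]
f=lambda im,x,y,w,h,k:cv2.resize(im[y:y+h,x:x+w],None,fx=k,fy=k,interpolation=cv2.INTER_CUBIC)
a=np.hstack([f(t,300,172,100,70,4),f(s,205,80,100,70,4)])   # case
b=np.hstack([f(t,180,150,100,80,4),f(s,240,205,100,80,4)])
im=np.vstack([a,b]); print(im.shape); cv2.imwrite("pics/crop.png",im)
E
```

```text
(600, 800, 3)
```

View pics/crop.png

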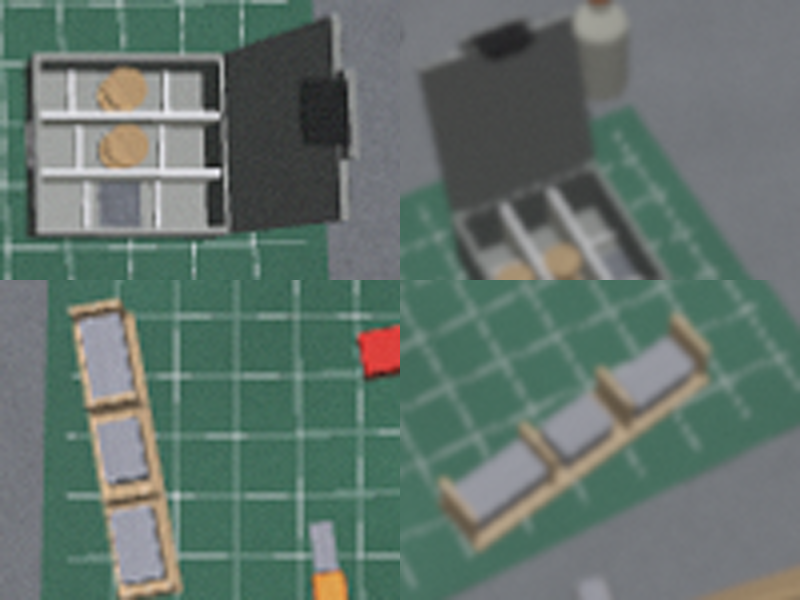

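The empty bay (nearest the robot, crop (120,205), top pixel about (330,223)) has sills about 17 px apart. The other two bays measure 21 and 23 px, so the empty one is the short bay. The rack holds three weights, at top-image (207,186), (211,193) and (215,206). The middle one is shortest (70 crop px against 79 and 85), so it is bar_short. The red, orange and purple blocks are look-alikes.

```bash
cat >h.py <<'E'
import cv2, pickle, numpy as np
def ray(d,p):
    u=cv2.undistortPoints(np.array([[p]],float),d["intrinsics"],np.array(d["distortion"]))[0,0]
    R=d["R"]; return -R.T@d["t"], R.T@np.array([u[0],u[1],1.])
def onz(d,p,z):
    o,v=ray(d,p); return o+v*(z-o[2])/v[2]
def tri(d1,p1,d2,p2):
    o1,v1=ray(d1,p1); o2,v2=ray(d2,p2)
    s=np.linalg.lstsq(np.c_[v1,-v2],o2-o1,rcond=None)[0]
    a,b=o1+v1*s[0],o2+v2*s[1]; return (a+b)/2, np.linalg.norm(a-b)
def proj(d,X): return cv2.projectPoints(np.array([X],float),cv2.Rodrigues(d["R"])[0],d["t"],d["intrinsics"],np.array(d["distortion"]))[0][0,0]
def blobs(d,box,lo,hi,amin=15):
    x,y,w,h=box; hsv=cv2.cvtColor(d["image"],cv2.COLOR_RGB2HSV)
    m=np.zeros(hsv.shape[:2],np.uint8); m[y:y+h,x:x+w]=cv2.inRange(hsv,np.array(lo),np.array(hi))[y:y+h,x:x+w]
    cs=cv2.findContours(m,cv2.RETR_EXTERNAL,cv2.CHAIN_APPROX_NONE)[0]
    return [cv2.minAreaRect(c)+(cv2.contourArea(c),) for c in cs if cv2.contourArea(c)>amin]
E
python3 - <<'E'
from h import *
t=pickle.load(open("top0.pkl","rb")); s=pickle.load(open("scene0.pkl","rb"))
np.set_printoptions(precision=4,suppress=True)
h=cv2.cvtColor(t["image"],cv2.COLOR_RGB2HSV); hs=cv2.cvtColor(s["image"],cv2.COLOR_RGB2HSV)
print("bar,rack,mat",h[193,211],h[206,215],h[176,203],h[205,235]); print(hs[240,285],hs[254,266],hs[228,303])
for n,d,box in(("top",t,(190,150,50,80)),("scene",s,(245,210,80,70))):
    print(n)
    for b in blobs(d,box,(105,10,90),(135,90,255)): print(np.round(b[0],1),np.round(b[1],1),round(b[2]),b[3])
    print("spools",[ (np.round(b[0],1),b[3]) for b in blobs(d,(315,180,30,50) if n=="top" else (220,130,50,40),(8,70,100),(25,255,255),10)])
print("floor patch",h[223,330],h[223,345],h[210,347])
for nm,p in {"case -x+y":(309,186.3),"case -x-y":(309.3,230),"hinge +y":(355.5,186.3),"hinge -y":(357,230)}.items(): print(nm,onz(t,p,.062))
for nm,p in {"div1 L":(310,201.2),"div1 R":(355,201.2),"div2 L":(310,216),"div2 R":(355,215.6)}.items(): print(nm,onz(t,p,.056))
for nm,p in {"sillL":(322.3,223),"sillR":(339.3,223),"s1L":(320,205),"s1R":(340.7,205),"s0L":(318,192),"s0R":(341,192)}.items(): print(nm,onz(t,p,.013))
E
```

```text
bar,rack,mat [122  21 172] [  9  27 186] [116  24 171] [ 78 102 110]
[117  14 160] [117  16 161] [115  17 161]
top
[214. 216.] [17.4 10.2] 81 154.0
[210.2 192.5] [14.5 10. ] 81 123.5
[206.2 168.4] [18.8  9.8] 80 159.5
spools [(array([330.5, 208. ]), 87.5), (array([330.5, 193.5]), 79.5)]
scene
[295.5 265. ] [28. 57.] 90 795.0
[265.3 254.7] [10.2 18.8] 53 163.5
[283.6 241.5] [ 9.7 13.3] 50 110.5
[303.4 227.6] [ 9.6 15.4] 55 126.0
spools [(array([233.5, 152.5]), 49.5), (array([245.5, 147.5]), 48.0)]
floor patch [113  24 126] [ 70   5 163] [ 75   3 163]
case -x+y [ 0.553 -0.071  0.062]
case -x-y [ 0.4175 -0.0676  0.062 ]
hinge +y [ 0.5513 -0.2164  0.062 ]
hinge -y [ 0.4154 -0.2139  0.062 ]
div1 L [ 0.507  -0.0733  0.056 ]
div1 R [ 0.5052 -0.2138  0.056 ]
div2 L [ 0.4609 -0.0718  0.056 ]
div2 R [ 0.4603 -0.2115  0.056 ]
sillL [ 0.4421 -0.1162  0.013 ]
sillR [ 0.4414 -0.1707  0.013 ]
s1L [ 0.5002 -0.1109  0.013 ]
s1R [ 0.4993 -0.1779  0.013 ]
s0L [ 0.5427 -0.106   0.013 ]
s0R [ 0.5418 -0.1808  0.013 ]
```

```bash
python3 - <<'E'
from h import *
t=pickle.load(open("top0.pkl","rb")); s=pickle.load(open("scene0.pkl","rb"))
np.set_printoptions(precision=4,suppress=True)
for n,a,b in(("long",(206.2,168.4),(265.3,254.7)),("short",(210.2,192.5),(283.6,241.5)),("med",(214,216),(303.4,227.6))):
    print(n,tri(t,a,s,b),onz(t,a,.036),onz(s,b,.036))
for n,d,box in(("top",t,(190,150,50,80)),("scene",s,(245,210,80,70))):
    for b in blobs(d,box,(105,10,90),(135,90,255)):
        q=cv2.boxPoints(b[:3]); P=np.array([onz(d,p,.036)[:2] for p in q]); e=[P[1]-P[0],P[2]-P[1]]; e.sort(key=np.linalg.norm); print(n,[np.linalg.norm(x)*1e3 for x in e],np.degrees(np.arctan2(e[1][1],e[1][0])))
# heights of case: div/wall corner & spools
print("spools",tri(t,(330.5,208),s,(245.5,147.5)),tri(t,(330.5,193.5),s,(233.5,152.5)))
# knife, tin, red block positions for clearance
print("tin",onz(t,(261,140),0),"knifes",onz(t,(261,212),.01),onz(t,(267,257),.01),"red",onz(t,(281,167),.03),"glue",onz(t,(405,253),.13))
g=cv2.cvtColor(t["image"],cv2.COLOR_RGB2GRAY)
print(g[183:236,332]); print(g[223,304:362]); print(g[205,304:362])
E
```

```text
long (array([0.6178, 0.2552, 0.0396]), np.float64(0.0041946384777520355)) [0.6203 0.2545 0.036 ] [0.6155 0.2551 0.036 ]
short (array([0.5426, 0.2407, 0.0318]), np.float64(0.0013916389115651191)) [0.5414 0.2405 0.036 ] [0.5443 0.242  0.036 ]
med (array([0.4658, 0.228 , 0.0357]), np.float64(0.0010733156326863435)) [0.4662 0.2276 0.036 ] [0.4654 0.2284 0.036 ]
top [np.float64(32.29764337654823), np.float64(55.289786559738396)] -170.1712702378195
top [np.float64(32.109947819816476), np.float64(46.900192653795195)] -170.10358750608387
top [np.float64(31.915590139890092), np.float64(62.421792809935866)] -169.21426593823546
scene [np.float64(91.04423660299115), np.float64(174.6402776940055)] 152.3780966167862
scene [np.float64(33.16496752369062), np.float64(59.720690810555915)] -168.23678758717645
scene [np.float64(31.971051018699757), np.float64(43.91914582134635)] -165.31777816102812
scene [np.float64(32.423987557106734), np.float64(52.10139962750155)] -170.13107733891795
spools (array([ 0.4865, -0.1393,  0.0372]), np.float64(0.001683249152400342)) (array([ 0.5328, -0.1414,  0.0347]), np.
[... 159 characters left out ...]
9  0.13  ]
[ 98  91 132 139  85  64 122 154 155 154 152 152 151 152 155 165 179 216
 176  92 136 154 152 155 152 149 150 151 158 160 140 202 199 122  94 109
 114 116 122 122 120 122 116 112 110 128 161 116  98 139 185 149 121]
[ 91  93  77  49  83 139 164 166 163 162 163 161 161 161 160 163 151 212
 194 165 151 120 107 111 113 115 117 113 120 118 109 153 163 161 154 209
 170 160 159 159 156 162 163 158 157 164 164 103  44  53  49  57 142  77
  60  60  60  59]
[ 93  88 111 108 109 150 166 163 162 160 162 164 162 160 141 202 197 158
 160 160 162 147 164 156 154 151 149 157 152 149 153 158 156 162 160 154
 207 172 157 160 162 159 161 160 158 161 167  52  52  50  51 105 100  56
  61  60  63  61]
```

```bash
cat >go.py <<'E'
import sys,numpy as np
from scipy.spatial.transform import Rotation as Ro
from workcell import status
s=status.sense(); R=Ro.from_euler('xyz',s["ee_rot"])
def go(x,y,z,yaw):
    T=Ro.from_euler('xyz',[np.pi,0,np.radians(yaw)])
    d=R.inv().apply(np.array([x,y,z])-s["eef_pos"]); w=np.degrees((R.inv()*T).as_rotvec())/5
    print("d",np.round(d,4),"w",np.round(w,2))
if __name__=="__main__":
    print(np.round(s["time_s"],2),np.round(s["eef_pos"],4),np.round(np.degrees(s["ee_rot"]),1),"F",np.round(s["contact_force"],1),"grip",s["grip_width"],s["grip_force"])
    go(*map(float,sys.argv[1:5]))
E
python3 go.py .5423 .241 .12 190.1
```

```text
0.1 [0.2448 0.492  0.2306] [-179.9   -0.   153.5] F [ 0.4 -1.2 -0.1] grip 0.08517954496351267 0.0
d [-0.3782 -0.092   0.1106] w [-0.02 -0.01 -7.31]
```

Emit:
jog_arm(
  series=[
    [-0.035,-0.009,0.008,0,0,-1.4,1],
    [-0.07,-0.018,0.016,0,0,-2.8,1],
    [-0.11,-0.027,0.025,0,0,-4.2,1],
    [-0.15,-0.036,0.035,0,0,-5.6,1],
    [-0.19,-0.046,0.045,0,0,-7.0,1],
  ],
  force=40,
)

```text
time_s: 0.52
eef_pos: [0.3848, 0.3747, 0.1891]
ee_rot: [-3.142, -0.0, -3.018]
contact_force: [0.7, 0.6, -0.4]
grip_width: 0.0853
grip_force: 0.0
```

```bash
python3 go.py .5423 .241 .12 190.1
```

```text
0.52 [0.3848 0.3747 0.1891] [-180.    -0.  -172.9] F [ 0.7  0.6 -0.4] grip 0.08528544190214907 0.0
d [-0.1399 -0.1521  0.0691] w [-0.   -0.   -0.61]
```

Emit:
jog_arm(
  series=[
    [-0.026,-0.03,0.014,0,0,-0.3,1],
    [-0.052,-0.06,0.028,0,0,-0.3,1],
    [-0.078,-0.09,0.042,0,0,-0.3,1],
    [-0.104,-0.12,0.056,0,0,-0.3,1],
    [-0.128,-0.1455,0.066,0,0,-0.3,1],
  ],
)

```text
time_s: 0.93
eef_pos: [0.5286, 0.2442, 0.1222]
ee_rot: [-3.141, -0.002, -2.999]
contact_force: [0.7, 0.6, 0.0]
grip_width: 0.0851
grip_force: 0.0
```

Emit:
jog_arm(
  series=[
    [0,0,0,0,0,0,1],
    [0,0,0,0,0,0,1],
  ],
)

```text
time_s: 1.1
eef_pos: [0.5285, 0.2445, 0.1223]
ee_rot: [-3.141, -0.002, -3.002]
contact_force: [0.6, -0.1, 0.3]
grip_width: 0.0855
grip_force: 0.0
```

```bash
python3 go.py .5423 .241 .01 190.1; python3 - <<'E'
from h import *
from workcell import viewer
ims=[]
for n,x,y,w,h in(("top",170,150,100,80),("scene",235,190,100,80)):
    d=viewer.camera(n); pickle.dump(d,open(n+"1.pkl","wb")); ims.append(cv2.resize(d["image"][y:y+h,x:x+w,::-1],None,fx=4,fy=4,interpolation=cv2.INTER_CUBIC))
cv2.imwrite("pics/c1.png",np.hstack(ims))
E
```

```text
1.1 [0.5285 0.2445 0.1223] [-1.80e+02 -1.00e-01 -1.72e+02] F [ 0.6 -0.1  0.3] grip 0.08548824639402777 0.0
d [-0.0135 -0.0054  0.1123] w [-0.   -0.03 -0.42]
```

View pics/c1.png

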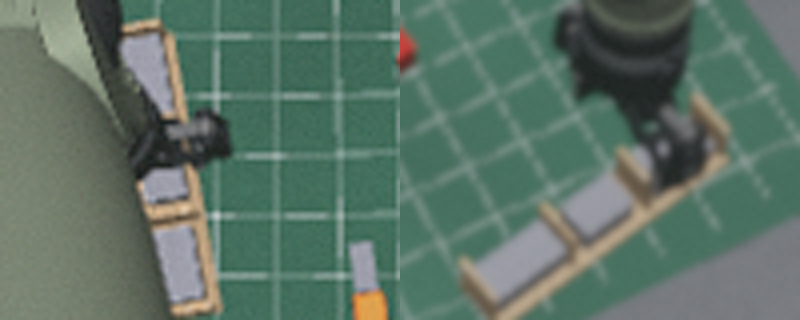

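The gripper is over the short weight, about 14 mm off along the rack towards the medium one (crop (190,140)). I'll correct that and then descend.

Emit:
jog_arm(
  series=[
    [-0.0135,-0.0055,0.01,0,0,-0.4,1],
    [-0.0135,-0.0055,0.04,0,0,-0.4,1],
    [-0.0135,-0.0055,0.06,0,0,-0.4,1],
    [-0.0135,-0.0055,0.06,0,0,-0.4,1],
  ],
)

```text
time_s: 1.53
eef_pos: [0.5382, 0.2433, 0.0604]
ee_rot: [-3.141, -0.007, -2.961]
contact_force: [-1.5, -0.7, -0.4]
grip_width: 0.0856
grip_force: 0.0
```

```bash
python3 go.py .5423 .241 .01 190.1
```

```text
1.53 [0.5382 0.2433 0.0604] [-180.    -0.4 -169.7] F [-1.5 -0.7 -0.4] grip 0.08564054507711648 0.0
d [-0.004  -0.0029  0.0504] w [-0.01 -0.08  0.05]
```

Emit:
jog_arm(
  series=[
    [-0.002,-0.002,0.02,0,0,0,1],
    [-0.002,-0.002,0.035,0,0,0,1],
    [-0.002,-0.002,0.05,0,0,0,1],
    [-0.002,-0.002,0.05,0,0,0,1],
  ],
)

```text
time_s: 1.87
eef_pos: [0.5422, 0.2419, 0.0126]
ee_rot: [-3.141, -0.003, -2.961]
contact_force: [-0.7, 0.2, 0.4]
grip_width: 0.0852
grip_force: 0.0
```

Emit:
jog_arm(
  series=[
    [0,0,0,0,0,0,-1],
    [0,0,0,0,0,0,-1],
    [0,0,0,0,0,0,-1],
    [0,0,0,0,0,0,-1],
    [0,0,0,0,0,0,-1],
  ],
  force=40,
)

```text
time_s: 2.28
eef_pos: [0.5454, 0.2418, 0.0152]
ee_rot: [3.141, 0.002, -2.963]
contact_force: [-1.9, 0.1, 7.3]
grip_width: 0.0332
grip_force: 41.8
```

Emit:
jog_arm(
  series=[
    [0,0,0,0,0,0,-1],
    [0,0,0,0,0,0,-1],
    [0,0,0,0,0,0,-1],
    [0,0,0,0,0,0,-1],
  ],
)

```text
time_s: 2.62
eef_pos: [0.5454, 0.2417, 0.0151]
ee_rot: [3.141, 0.002, -2.963]
contact_force: [-1.2, 0.2, 7.1]
grip_width: 0.0334
grip_force: 41.8
```

```bash
python3 go.py .56 .14 .12 190
```

```text
2.62 [0.5454 0.2417 0.0151] [ 1.799e+02  1.000e-01 -1.698e+02] F [-1.2  0.2  7.1] grip 0.033422412304491965 41.821988224983215
d [ 0.0034 -0.1026 -0.105 ] w [0.01 0.02 0.04]
```

Emit:
jog_arm(
  series=[
    [0,0,-0.01,0,0,0,-1],
    [0,0,-0.025,0,0,0,-1],
    [0,0,-0.045,0,0,0,-1],
    [0,0,-0.07,0,0,0,-1],
    [0,0,-0.09,0,0,0,-1],
  ],
  force=60,
)

```text
time_s: 3.03
eef_pos: [0.5439, 0.2409, 0.1049]
ee_rot: [-3.141, -0.001, -2.964]
contact_force: [0.6, -0.6, -4.1]
grip_width: 0.0327
grip_force: 61.7
```

Emit:
jog_arm(
  series=[
    [0.001,-0.02,0,0,0,0,-1],
    [0.002,-0.045,0,0,0,0,-1],
    [0.003,-0.07,0,0,0,0,-1],
    [0.003,-0.09,0,0,0,0,-1],
    [0.003,-0.1,0,0,0,0,-1],
  ],
)

```text
time_s: 3.45
eef_pos: [0.559, 0.1398, 0.1038]
ee_rot: [-3.14, -0.001, -2.966]
contact_force: [-0.3, 0.7, -4.3]
grip_width: 0.0324
grip_force: 61.7
```

Emit:
jog_arm(
  series=[
    [0,0,0,0,0,0,-1],
    [0,0,0,0,0,0,-1],
  ],
)

```text
time_s: 3.62
eef_pos: [0.559, 0.1422, 0.1037]
ee_rot: [3.141, -0.001, -2.964]
contact_force: [-0.2, -0.6, -2.5]
grip_width: 0.033
grip_force: 61.7
```

```bash
python3 go.py .56 .14 .02 190;  python3 - <<'E'
from h import *
from workcell import viewer
ims=[]
for n,x,y,w,h in(("top",190,140,100,80),("scene",235,160,100,80)):
    d=viewer.camera(n); pickle.dump(d,open(n+"2.pkl","wb")); ims.append(cv2.resize(d["image"][y:y+h,x:x+w,::-1],None,fx=4,fy=4,interpolation=cv2.INTER_CUBIC))
cv2.imwrite("pics/c2.png",np.hstack(ims))
E
```

```text
3.62 [0.559  0.1422 0.1037] [ 180.    -0.  -169.8] F [-0.2 -0.6 -2.5] grip 0.03297418000604967 61.7179799079895
d [-0.0007 -0.0024  0.0837] w [ 0.01 -0.01  0.03]
```

View pics/c2.png

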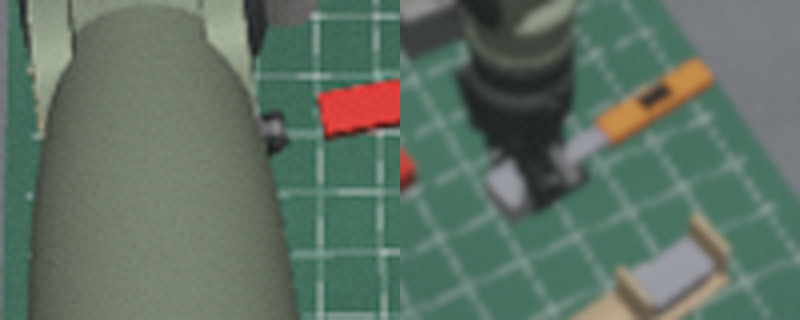

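The scene crop shows the bar held level at (515,185), clear of the rack. Next is lowering it onto the mat, watching the force.

Emit:
jog_arm(
  series=[
    [0,0,0.02,0,0,0,-1],
    [0,0,0.045,0,0,0,-1],
    [0,0,0.07,0,0,0,-1],
    [0,0,0.08,0,0,0,-1],
    [0,0,0.085,0,0,0,-1],
  ],
)

```text
time_s: 4.13
eef_pos: [0.5573, 0.143, 0.0168]
ee_rot: [3.141, -0.004, -2.962]
contact_force: [0.1, -0.3, -3.2]
grip_width: 0.033
grip_force: 61.5
```

Emit:
jog_arm(
  series=[
    [0,0,0.003,0,0,0,-1],
    [0,0,0.006,0,0,0,-1],
    [0,0,0.008,0,0,0,-1],
    [0,0,0.008,0,0,0,-1],
  ],
)

```text
time_s: 4.47
eef_pos: [0.5599, 0.1424, 0.0114]
ee_rot: [-3.142, 0.001, -2.963]
contact_force: [-0.6, 0.4, -3.4]
grip_width: 0.033
grip_force: 61.5
```

Emit:
jog_arm(
  series=[
    [0,0,0.001,0,0,0,-1],
    [0,0,0.002,0,0,0,-1],
    [0,0,0.002,0,0,0,-1],
    [0,0,0.002,0,0,0,-1],
  ],
)

```text
time_s: 4.8
eef_pos: [0.5599, 0.1423, 0.0093]
ee_rot: [-3.142, 0.001, -2.963]
contact_force: [0.2, -0.5, -1.8]
grip_width: 0.0329
grip_force: 61.8
```

Emit:
jog_arm(
  series=[
    [0,0,0.001,0,0,0,-1],
    [0,0,0.001,0,0,0,-1],
    [0,0,0.001,0,0,0,-1],
  ],
)

```text
time_s: 5.05
eef_pos: [0.5599, 0.1423, 0.0092]
ee_rot: [-3.141, 0.002, -2.963]
contact_force: [-2.6, -1.2, 8.3]
grip_width: 0.0327
grip_force: 63.1
```

Emit:
jog_arm(
  series=[
    [0,0,0,0,0,0,1],
    [0,0,0,0,0,0,1],
    [0,0,0,0,0,0,1],
    [0,0,0,0,0,0,1],
  ],
)

```text
time_s: 5.38
eef_pos: [0.5594, 0.1422, 0.0077]
ee_rot: [-3.142, 0.0, -2.963]
contact_force: [-1.0, -0.7, 0.3]
grip_width: 0.0795
grip_force: 0.0
```

Emit:
jog_arm(
  series=[
    [0,0,-0.02,0,0,0,1],
    [0,0,-0.05,0,0,0,1],
    [0,0,-0.08,0,0,0,1],
    [0,0,-0.1,0,0,1.4,1],
    [0,0,-0.1,0,0,2.8,1],
  ],
)

```text
time_s: 5.8
eef_pos: [0.5626, 0.1427, 0.1125]
ee_rot: [3.14, 0.008, 3.07]
contact_force: [0.4, 0.4, 0.4]
grip_width: 0.0855
grip_force: 0.0
```

Emit:
jog_arm(
  series=[
    [0,0,0,0,0,1.4,1],
    [0,0,0,0,0,2.8,1],
    [0,0,0,0,0,4.2,1],
    [0,0,0,0,0,5.6,1],
    [0,0,0,0,0,7,1],
  ],
)

```text
time_s: 6.22
eef_pos: [0.5592, 0.1422, 0.1076]
ee_rot: [-3.141, -0.0, 2.458]
contact_force: [-0.3, 0.2, -0.1]
grip_width: 0.0854
grip_force: 0.0
```

Emit:
jog_arm(
  series=[
    [0,0,0,0,0,1.4,1],
    [0,0,0,0,0,2.8,1],
    [0,0,0,0,0,4.2,1],
    [0,0,0,0,0,5.6,1],
    [0,0,0,0,0,7,1],
  ],
)

```text
time_s: 6.63
eef_pos: [0.5592, 0.1422, 0.1076]
ee_rot: [-3.141, -0.0, 1.848]
contact_force: [-0.1, -0.3, 0.9]
grip_width: 0.0856
grip_force: 0.0
```

Emit:
jog_arm(
  series=[
    [0,0,0,0,0,0,1],
    [0,0,0,0,0,0,1],
  ],
)

```text
time_s: 6.8
eef_pos: [0.5592, 0.1422, 0.1076]
ee_rot: [-3.141, -0.0, 1.857]
contact_force: [0.0, 0.3, 0.4]
grip_width: 0.0853
grip_force: 0.0
```

```bash
python3 go.py .5575 .1419 .1 100.2;  python3 - <<'E'
from h import *
from workcell import viewer
ims=[]
for n,x,y,w,h in(("top",190,140,100,80),("scene",235,160,100,80)):
    d=viewer.camera(n); pickle.dump(d,open(n+"3.pkl","wb")); ims.append(cv2.resize(d["image"][y:y+h,x:x+w,::-1],None,fx=4,fy=4,interpolation=cv2.INTER_CUBIC))
cv2.imwrite("pics/c3.png",np.hstack(ims))
E
```

```text
6.8 [0.5592 0.1422 0.1076] [-180.    -0.   106.4] F [0.  0.3 0.4] grip 0.08528834199558082 0.0
d [ 0.0002 -0.0018  0.0076] w [-0.   -0.    1.24]
```

View pics/c3.png

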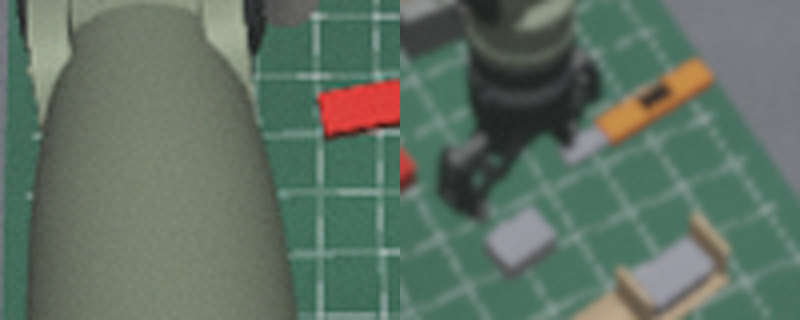

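The bar lies flat at scene crop (520,240), clear of everything, and the open fingers are above it. I'll measure its centre quickly and then take it by its ends.

```bash
python3 - <<'E'
from h import *
np.set_printoptions(precision=4,suppress=True)
d=pickle.load(open("scene3.pkl","rb"))
for b in blobs(d,(253,207,24,24),(100,8,125),(140,60,255)): 
    P=np.array([onz(d,p,.03)[:2] for p in cv2.boxPoints(b[:3])]); print(b,P.mean(0),np.linalg.norm(np.diff(P,axis=0),axis=1),np.degrees(np.arctan2(*np.diff(P,axis=0).T[::-1])))
E
```

```text
((264.4615173339844, 219.19229125976562), (9.15255355834961, 13.867505073547363), 56.3099365234375, 108.0) [0.5585 0.1417] [0.0467 0.0324 0.0462] [-170.2945   92.1812    9.327 ]
```

Emit:
jog_arm(
  series=[
    [0,-0.001,0.02,0,0,0.6,1],
    [0,-0.001,0.04,0,0,1.24,1],
    [0,-0.001,0.055,0,0,1.24,1],
    [0,-0.001,0.055,0,0,1.24,1],
    [0,-0.001,0.055,0,0,1.24,1],
  ],
)

```text
time_s: 7.32
eef_pos: [0.5576, 0.1419, 0.0522]
ee_rot: [-3.14, -0.0, 1.747]
contact_force: [-1.3, -0.6, 0.4]
grip_width: 0.0853
grip_force: 0.0
```

```bash
python3 go.py .5575 .1419 .01 100.2
```

```text
7.32 [0.5576 0.1419 0.0522] [-179.9   -0.   100.1] F [-1.3 -0.6  0.4] grip 0.08528422483747765 0.0
d [0.     0.     0.0422] w [-0.02 -0.   -0.02]
```

Emit:
jog_arm(
  series=[
    [0,0,0.015,0,0,0,1],
    [0,0,0.03,0,0,0,1],
    [0,0,0.042,0,0,0,1],
    [0,0,0.042,0,0,0,1],
    [0,0,0.042,0,0,0,1],
  ],
)

```text
time_s: 7.73
eef_pos: [0.5587, 0.142, 0.0115]
ee_rot: [3.141, 0.0, 1.746]
contact_force: [0.1, 0.1, -0.3]
grip_width: 0.0853
grip_force: 0.0
```

Emit:
jog_arm(
  series=[
    [0,0,0,0,0,0,-1],
    [0,0,0,0,0,0,-1],
    [0,0,0,0,0,0,-1],
    [0,0,0,0,0,0,-1],
    [0,0,0,0,0,0,-1],
  ],
  force=50,
)

```text
time_s: 8.15
eef_pos: [0.559, 0.142, 0.012]
ee_rot: [3.14, 0.0, 1.746]
contact_force: [-1.5, 0.3, 6.3]
grip_width: 0.0469
grip_force: 53.5
```

Emit:
jog_arm(
  series=[
    [0,0,0,0,0,0,-1],
    [0,0,0,0,0,0,-1],
  ],
)

```text
time_s: 8.32
eef_pos: [0.559, 0.1421, 0.012]
ee_rot: [3.14, 0.0, 1.746]
contact_force: [-1.6, -1.2, 5.4]
grip_width: 0.0466
grip_force: 53.4
```

```bash
python3 go.py .4385 -.1425 .15 179.2
```

```text
8.32 [0.559  0.1421 0.012 ] [179.9   0.  100. ] F [-1.6 -1.2  5.4] grip 0.0465875689594235 53.44457566738129
d [-0.2593 -0.1679 -0.1382] w [ 1.000e-02  1.000e-02 -1.584e+01]
```

Emit:
jog_arm(
  series=[
    [0,0,-0.02,0,0,0,-1],
    [0,0,-0.05,0,0,0,-1],
    [0,0,-0.085,0,0,-1.2,-1],
    [0,0,-0.12,0,0,-2.4,-1],
    [0,0,-0.14,0,0,-3.6,-1],
  ],
  force=60,
)

```text
time_s: 8.73
eef_pos: [0.5594, 0.1422, 0.1544]
ee_rot: [3.138, 0.001, 2.065]
contact_force: [0.7, 0.8, -3.7]
grip_width: 0.0463
grip_force: 65.5
```

Emit:
jog_arm(
  series=[
    [-0.018,-0.024,0,0,0,-1.2,-1],
    [-0.036,-0.048,0,0,0,-2.4,-1],
    [-0.055,-0.073,0,0,0,-3.6,-1],
    [-0.074,-0.098,0,0,0,-4.8,-1],
    [-0.09,-0.12,0,0,0,-6,-1],
  ],
)

```text
time_s: 9.15
eef_pos: [0.4931, 0.0048, 0.1505]
ee_rot: [-3.141, -0.001, 2.588]
contact_force: [1.2, 0.3, -3.5]
grip_width: 0.0463
grip_force: 65.4
```

```bash
python3 go.py .4385 -.1425 .15 179.2
```

```text
9.15 [0.4931 0.0048 0.1505] [-179.9   -0.   148.3] F [ 1.2  0.3 -3.5] grip 0.04634318719723854 65.42340874671936
d [-0.031  -0.154   0.0007] w [-0.01 -0.01 -6.18]
```

Emit:
jog_arm(
  series=[
    [-0.007,-0.035,0,0,0,-1.2,-1],
    [-0.014,-0.07,0,0,0,-2.4,-1],
    [-0.021,-0.1,0,0,0,-3.6,-1],
    [-0.026,-0.13,0,0,0,-4.8,-1],
    [-0.03,-0.148,0,0,0,-6,-1],
  ],
)

```text
time_s: 9.57
eef_pos: [0.4399, -0.1374, 0.1506]
ee_rot: [-3.141, -0.001, 3.11]
contact_force: [0.2, 0.0, -3.6]
grip_width: 0.0463
grip_force: 65.4
```

Emit:
jog_arm(
  series=[
    [0,0,0,0,0,0,-1],
    [0,0,0,0,0,0,-1],
  ],
)

```text
time_s: 9.73
eef_pos: [0.4411, -0.1358, 0.1506]
ee_rot: [3.141, -0.0, 3.103]
contact_force: [0.1, 0.5, -3.4]
grip_width: 0.0465
grip_force: 65.4
```

```bash
python3 go.py .4385 -.1425 .11 179.2
python3 - <<'E'
from h import *
from workcell import viewer
ims=[]
for n,x,y,w,h in(("top",290,170,100,80),("scene",205,80,100,80)):
    d=viewer.camera(n); pickle.dump(d,open(n+"4.pkl","wb")); ims.append(cv2.resize(d["image"][y:y+h,x:x+w,::-1],None,fx=4,fy=4,interpolation=cv2.INTER_CUBIC))
cv2.imwrite("pics/c4.png",np.hstack(ims))
E
```

```text
9.73 [ 0.4411 -0.1358  0.1506] [180.   -0.  177.8] F [ 0.1  0.5 -3.4] grip 0.04648160408698079 65.3848135471344
d [ 0.0023 -0.0068  0.0406] w [ 0.01 -0.   -0.28]
```

View pics/c4.png

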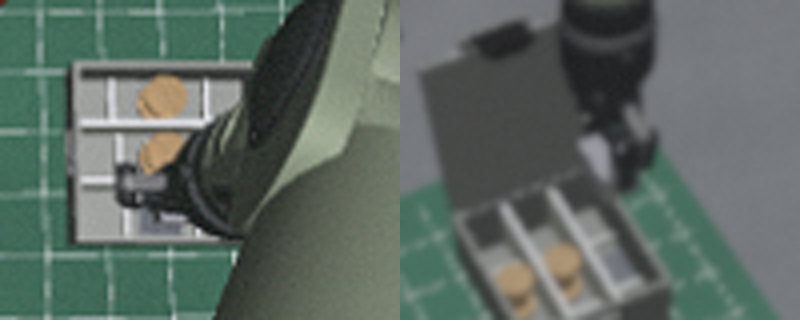

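```bash
python3 - <<'E'
from h import *
np.set_printoptions(precision=4,suppress=True)
t=pickle.load(open("top0.pkl","rb")); s=pickle.load(open("scene0.pkl","rb"))
print("camtop",-t["R"].T@t["t"],"camscene",-s["R"].T@s["t"])
for n,p,z in(("rimNear",(332,229),.062),("div2",(332,214.5),.056),("div1",(332,200.1),.056),("rimFar",(332,185.5),.062),("sL",(321.4,223),.013),("sR",(339.1,223),.013),("s1L",(319.5,205),.013),("s1R",(340.1,205),.013),("frontrim",(309.2,223),.062),("hingerim",(356,223),.062)): print(n,onz(t,p,z))
# dividers in both views: white mask
for n,d,box,v in(("top",t,(309,192,48,30),185),("scene",s,(222,120,50,40),175)):
    for b in blobs(d,box,(0,0,v),(180,40,255),20):
        q=cv2.boxPoints(b[:3]); q=q[np.argsort(q[:,0]+ (0 if n=="top" else 0))]
        if max(b[1])<15: continue
        if n=="top": e=[q[:2].mean(0),q[2:].mean(0)]
        else:
            i=np.argsort(q[:,1]); e=[q[i[:2]].mean(0),q[i[2:]].mean(0)]
        print(n,np.round(b[1],1),[ (np.round(x,1),onz(d,x,.056)) for x in e])
h=cv2.cvtColor(s["image"],cv2.COLOR_RGB2GRAY)
# sample along bay long axis in scene at floor height z=.013, x=.438 & .43
for X in(.43,.445):
    ys=np.arange(-.07,-.215,-.003); print(X,[int(cv2.getRectSubPix(h,(1,1),tuple(map(float,proj(s,(X,y,.013)))))[0,0]) for y in ys])
for Y in(-.10,-.19):
    xs=np.arange(.40,.57,.003); print(Y,[int(cv2.getRectSubPix(h,(1,1),tuple(map(float,proj(s,(x,Y,.056)))))[0,0]) for x in xs])
E
```

```text
camtop [0.3533 0.0755 1.1738] camscene [0.9053 0.7912 1.3697]
rimNear [ 0.4196 -0.1372  0.062 ]
div2 [ 0.4647 -0.1401  0.056 ]
div1 [ 0.5096 -0.142   0.056 ]
rimFar [ 0.5547 -0.1428  0.062 ]
sL [ 0.4421 -0.1133  0.013 ]
sR [ 0.4414 -0.1701  0.013 ]
s1L [ 0.5002 -0.1093  0.013 ]
s1R [ 0.4993 -0.1759  0.013 ]
frontrim [ 0.4389 -0.0679  0.062 ]
hingerim [ 0.4369 -0.2119  0.062 ]
top [11. 44.] [(array([310. , 209.5], dtype=float32), array([ 0.4811, -0.0725,  0.056 ])), (array([354. , 209.5], dtype=float32), array([ 0.4793, -0.2093,  0.056 ]))]
top [ 9. 44.] [(array([310. , 196.5], dtype=float32), array([ 0.5218, -0.0738,  0.056 ])), (array([354. , 196.5], dtype=float32), array([ 0.5201, -0.2115,  0.056 ]))]
0.43 [64, 62, 62, 62, 61, 62, 63, 64, 69, 79, 95, 110, 121, 131, 142, 150, 152, 141, 128, 118, 114, 112, 113, 113, 113, 113, 113, 116, 120, 125, 128, 128, 132, 141, 152, 156, 151, 144, 139, 136, 136, 136, 135, 136, 131, 123, 108, 92, 76]
0.445 [64, 62, 62, 62, 62, 62, 62, 61, 67, 77, 96, 116, 135, 149, 161, 168, 165, 161, 154, 153, 155, 155, 158, 159, 156, 156, 157, 159, 162, 161, 162, 162, 164, 170, 173, 173, 172, 169, 167, 167, 166, 167, 165, 163, 162, 156, 154, 151, 150]
-0.1 [95, 95, 98, 103, 111, 114, 105, 85, 68, 60, 58, 65, 80, 96, 109, 115, 116, 117, 123, 136, 157, 161, 147, 121, 101, 97, 103, 115, 127, 132, 135, 136, 137, 140, 153, 166, 166, 149, 120, 102, 100, 109, 123, 134, 136, 136, 135, 137, 136, 133, 128, 113, 88, 68, 62, 68, 83]
-0.19 [97, 98, 100, 107, 113, 110, 96, 77, 64, 59, 59, 61, 61, 62, 62, 62, 63, 71, 94, 130, 151, 153, 136, 111, 91, 77, 69, 63, 62, 62, 61, 62, 66, 89, 123, 153, 155, 136, 110, 89, 75, 67, 64, 64, 63, 62, 63, 68, 79, 99, 106, 96, 79, 67, 71, 85, 102]
```

```bash
python3 - <<'E'
from h import *
t=pickle.load(open("top0.pkl","rb")); s=pickle.load(open("scene0.pkl","rb"))
def prof(d,pts): 
    h=cv2.cvtColor(d["image"],cv2.COLOR_RGB2GRAY); return [int(cv2.getRectSubPix(h,(1,1),tuple(map(float,proj(d,p))))[0,0]) for p in pts]
A=np.arange(-.055,-.09,-.002); B=np.arange(-.195,-.23,-.002)
for n,d,xs in(("top",t,(.4647,.5096)),("scene",s,(.4618,.5065))):
    for x in xs: print(n,x,"front -.055..",prof(d,[(x,y,.056) for y in A]),"hinge -.195..",prof(d,[(x,y,.056) for y in B]))
    for x in (.44,.49,.535): print(n,x,"z.062 front",prof(d,[(x,y,.062) for y in A]),"hinge",prof(d,[(x,y,.062) for y in B]))
    for y in (-.12,-.16): print(n,y,"near rim .405..",prof(d,[(x,y,.062) for x in np.arange(.405,.435,.002)]),"far rim .54..",prof(d,[(x,y,.062) for x in np.arange(.54,.57,.002)]))
E
```

```text
top 0.4647 front -.055.. [94, 93, 78, 60, 48, 74, 107, 145, 173, 192, 205, 203, 202, 200, 202, 203, 202, 202] hinge -.195.. [212, 209, 203, 202, 202, 204, 206, 195, 135, 136, 161, 88, 55, 59, 60, 60, 57, 59]
top 0.5096 front -.055.. [94, 91, 82, 68, 55, 64, 100, 133, 163, 188, 200, 207, 206, 206, 207, 205, 206, 208] hinge -.195.. [218, 218, 213, 194, 189, 190, 190, 184, 173, 137, 105, 76, 62, 56, 60, 62, 62, 62]
top 0.44 z.062 front [94, 84, 70, 52, 70, 97, 134, 154, 165, 165, 163, 162, 163, 163, 162, 162, 162, 163] hinge [133, 91, 58, 49, 52, 53, 54, 57, 111, 122, 87, 67, 57, 61, 59, 57, 56, 57]
top 0.49 z.062 front [93, 95, 109, 112, 110, 114, 130, 152, 158, 160, 159, 159, 159, 162, 161, 161, 161, 161] hinge [163, 128, 58, 55, 53, 53, 49, 57, 95, 103, 95, 67, 57, 59, 59, 59, 60, 58]
top 0.535 z.062 front [94, 94, 85, 68, 51, 64, 118, 148, 164, 161, 159, 159, 161, 161, 160, 159, 159, 159] hinge [162, 129, 95, 60, 54, 53, 50, 46, 51, 135, 136, 69, 61, 57, 58, 58, 58, 61]
top -0.12 near rim .405.. [115, 127, 112, 87, 81, 94, 120, 148, 149, 133, 120, 113, 112, 110, 108] far rim .54.. [
[... 885 characters left out ...]
, 108, 105, 101, 103, 109, 121, 135, 145, 154, 159, 156, 152, 147, 142, 137] hinge [62, 62, 61, 62, 62, 63, 65, 71, 78, 83, 87, 90, 89, 85, 80, 76, 72, 71]
scene 0.535 z.062 front [63, 63, 63, 65, 68, 72, 85, 99, 114, 128, 137, 141, 142, 141, 141, 139, 138, 136] hinge [61, 61, 59, 60, 61, 62, 63, 65, 69, 74, 78, 82, 85, 84, 81, 77, 75, 74]
scene -0.12 near rim .405.. [99, 101, 102, 104, 110, 114, 113, 109, 97, 83, 72, 63, 59, 58, 61] far rim .54.. [126, 121, 116, 113, 113, 114, 113, 109, 97, 83, 71, 64, 63, 68, 76]
scene -0.16 near rim .405.. [115, 114, 112, 114, 115, 115, 112, 104, 93, 80, 67, 61, 57, 59, 63] far rim .54.. [140, 140, 139, 138, 137, 132, 123, 111, 95, 80, 70, 64, 65, 74, 88]
```

Top and scene cameras disagree by about 3 mm, so I'm using the average: bay centre about (0.4405, -0.1427), case yaw about -90.8°. The picture shows the bar above the empty bay and about 7 mm towards the case front. I'll correct that, then descend feeling for contact.

Emit:
jog_arm(
  series=[
    [0.0005,-0.003,0.01,0,0,-0.28,-1],
    [0.0005,-0.007,0.025,0,0,-0.28,-1],
    [0.0005,-0.007,0.045,0,0,-0.28,-1],
    [0.0005,-0.007,0.055,0,0,-0.28,-1],
    [0.0005,-0.007,0.055,0,0,-0.28,-1],
  ],
)

```text
time_s: 10.25
eef_pos: [0.4394, -0.1402, 0.0936]
ee_rot: [3.139, -0.004, 3.133]
contact_force: [-0.2, 0.1, -3.8]
grip_width: 0.0465
grip_force: 65.3
```

Emit:
jog_arm(
  series=[
    [0,0,0,0,0,0,-1],
    [0,0,0,0,0,0,-1],
  ],
)

```text
time_s: 10.42
eef_pos: [0.4416, -0.1418, 0.0963]
ee_rot: [-3.141, 0.001, 3.132]
contact_force: [1.2, 0.2, -4.0]
grip_width: 0.0466
grip_force: 65.3
```

```bash
python3 go.py .4405 -.1427 .05 179.2
python3 - <<'E'
from h import *
from workcell import viewer
ims=[]
for n,x,y,w,h in(("top",300,175,80,70),("scene",220,100,80,70)):
    d=viewer.camera(n); pickle.dump(d,open(n+"5.pkl","wb")); ims.append(cv2.resize(d["image"][y:y+h,x:x+w,::-1],None,fx=5,fy=5,interpolation=cv2.INTER_CUBIC))
cv2.imwrite("pics/c5.png",np.hstack(ims))
E
```

```text
10.42 [ 0.4416 -0.1418  0.0963] [-180.     0.   179.5] F [ 1.2  0.2 -4. ] grip 0.046570067645363804 65.26880621910095
d [ 0.0011 -0.0009  0.0463] w [-0.    0.01  0.05]
```

View pics/c5.png

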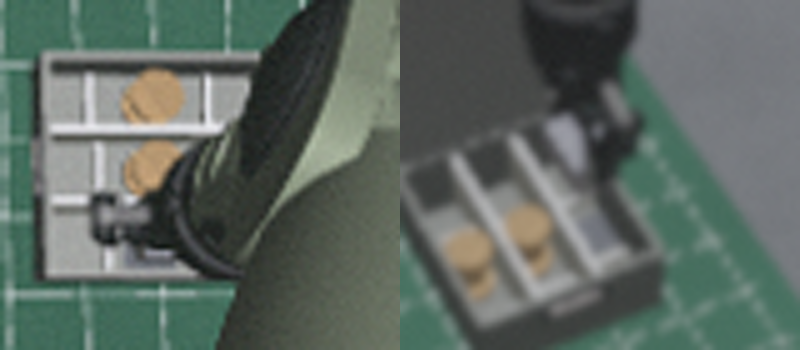

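The bar hangs level above the empty bay (scene crop (570,145)), clear of the dividers. Descending.

Emit:
jog_arm(
  series=[
    [0.001,-0.001,0.01,0,0,0,-1],
    [0.001,-0.001,0.02,0,0,0,-1],
    [0.001,-0.001,0.03,0,0,0,-1],
    [0.001,-0.001,0.036,0,0,0,-1],
    [0.001,-0.001,0.036,0,0,0,-1],
  ],
)

```text
time_s: 10.93
eef_pos: [0.4396, -0.143, 0.0592]
ee_rot: [3.141, -0.001, 3.131]
contact_force: [-0.2, -0.0, -2.9]
grip_width: 0.0464
grip_force: 65.3
```

Emit:
jog_arm(
  series=[
    [0,0,0,0,0,0,-1],
    [0,0,0,0,0,0,-1],
  ],
)

```text
time_s: 11.1
eef_pos: [0.4405, -0.1435, 0.0603]
ee_rot: [-3.141, 0.001, 3.131]
contact_force: [-0.5, -0.9, -3.9]
grip_width: 0.0465
grip_force: 65.3
```

```bash
python3 go.py .4405 -.1427 .03 179.2
```

```text
11.1 [ 0.4405 -0.1435  0.0603] [-1.800e+02  1.000e-01  1.794e+02] F [-0.5 -0.9 -3.9] grip 0.0464646067697288 65.31833410263062
d [0.     0.0008 0.0303] w [-0.    0.01  0.04]
```

Emit:
jog_arm(
  series=[
    [0,0.0005,0.008,0,0,0,-1],
    [0,0.0005,0.016,0,0,0,-1],
    [0,0.0005,0.024,0,0,0,-1],
    [0,0.0005,0.03,0,0,0,-1],
    [0,0.0005,0.03,0,0,0,-1],
  ],
)

```text
time_s: 11.52
eef_pos: [0.4387, -0.1421, 0.0281]
ee_rot: [3.14, -0.003, 3.131]
contact_force: [-0.8, 0.3, -3.8]
grip_width: 0.0468
grip_force: 65.3
```

Emit:
jog_arm(
  series=[
    [0,0,0.002,0,0,0,-1],
    [0,0,0.004,0,0,0,-1],
    [0,0,0.006,0,0,0,-1],
    [0,0,0.006,0,0,0,-1],
  ],
)

```text
time_s: 11.85
eef_pos: [0.4399, -0.1427, 0.0235]
ee_rot: [3.142, -0.0, 3.131]
contact_force: [0.3, 0.6, -3.3]
grip_width: 0.0466
grip_force: 65.3
```

Emit:
jog_arm(
  series=[
    [0,0,0.0015,0,0,0,-1],
    [0,0,0.003,0,0,0,-1],
    [0,0,0.0045,0,0,0,-1],
    [0,0,0.0055,0,0,0,-1],
    [0,0,0.0055,0,0,0,-1],
  ],
)

```text
time_s: 12.27
eef_pos: [0.4398, -0.1427, 0.018]
ee_rot: [3.141, -0.0, 3.131]
contact_force: [-0.2, 0.1, -5.2]
grip_width: 0.0467
grip_force: 65.3
```

Emit:
jog_arm(
  series=[
    [0,0,0.001,0,0,0,-1],
    [0,0,0.001,0,0,0,-1],
    [0,0,0.001,0,0,0,-1],
  ],
)

```text
time_s: 12.52
eef_pos: [0.4399, -0.1428, 0.0172]
ee_rot: [-3.142, -0.0, 3.131]
contact_force: [0.0, -0.2, -3.1]
grip_width: 0.0464
grip_force: 65.3
```

Emit:
jog_arm(
  series=[
    [0,0,0.001,0,0,0,-1],
    [0,0,0.001,0,0,0,-1],
    [0,0,0.001,0,0,0,-1],
  ],
)

```text
time_s: 12.77
eef_pos: [0.4399, -0.1427, 0.0162]
ee_rot: [3.142, -0.0, 3.131]
contact_force: [0.7, 0.9, -4.5]
grip_width: 0.0463
grip_force: 65.3
```

Emit:
jog_arm(
  series=[
    [0,0,0.0005,0,0,0,-1],
    [0,0,0.0005,0,0,0,-1],
    [0,0,0.0005,0,0,0,-1],
  ],
)

```text
time_s: 13.02
eef_pos: [0.4399, -0.1427, 0.0161]
ee_rot: [-3.142, 0.0, 3.131]
contact_force: [-1.2, 0.3, 4.2]
grip_width: 0.0466
grip_force: 66.2
```

Contact with the floor came at TCP z 0.0161, as expected (12 mm above a 4 mm floor). I'll release and rise.

Emit:
jog_arm(
  series=[
    [0,0,0,0,0,0,0.3],
    [0,0,0,0,0,0,0.5],
    [0,0,0,0,0,0,0.5],
    [0,0,0,0,0,0,0.5],
    [0,0,0,0,0,0,0.5],
  ],
)

```text
time_s: 13.43
eef_pos: [0.4401, -0.1428, 0.0158]
ee_rot: [-3.141, 0.0, 3.131]
contact_force: [0.2, 0.1, -0.0]
grip_width: 0.0641
grip_force: 0.0
```

Emit:
jog_arm(
  series=[
    [0,0,-0.01,0,0,0,0.5],
    [0,0,-0.025,0,0,0,0.5],
    [0,0,-0.05,0,0,0,0.5],
    [0,0,-0.08,0,0,0,0.5],
    [0,0,-0.11,0,0,0,0.5],
  ],
)

```text
time_s: 13.85
eef_pos: [0.4393, -0.1424, 0.1265]
ee_rot: [3.141, -0.001, 3.131]
contact_force: [0.8, -0.7, -0.4]
grip_width: 0.064
grip_force: 0.0
```

Emit:
jog_arm(
  series=[
    [0,0.035,0,0,0,0,-1],
    [0,0.075,-0.02,0,0,0,-1],
    [0,0.11,-0.05,0,0,0,-1],
    [0,0.145,-0.08,0,0,0,-1],
    [0,0.17,-0.1,0,0,0,-1],
  ],
)

```text
time_s: 14.27
eef_pos: [0.4411, 0.027, 0.2256]
ee_rot: [3.142, -0.0, 3.131]
contact_force: [1.0, -0.5, 0.9]
grip_width: 0.0033
grip_force: 0.0
```

```bash
python3 go.py .4405 -.1427 .03 179.2
python3 - <<'E'
from h import *
from workcell import viewer
ims=[]
for n,x,y,w,h in(("top",300,170,100,80),("scene",205,80,100,80)):
    d=viewer.camera(n); pickle.dump(d,open(n+"6.pkl","wb")); ims.append(cv2.resize(d["image"][y:y+h,x:x+w,::-1],None,fx=4,fy=4,interpolation=cv2.INTER_CUBIC))
cv2.imwrite("pics/c6.png",np.hstack(ims))
E
```

```text
14.27 [0.4411 0.027  0.2256] [180.   -0.  179.4] F [ 1.  -0.5  0.9] grip 0.0033056489008436904 0.0
d [-0.0012 -0.1697  0.1956] w [ 0.   -0.    0.04]
```

View pics/c6.png

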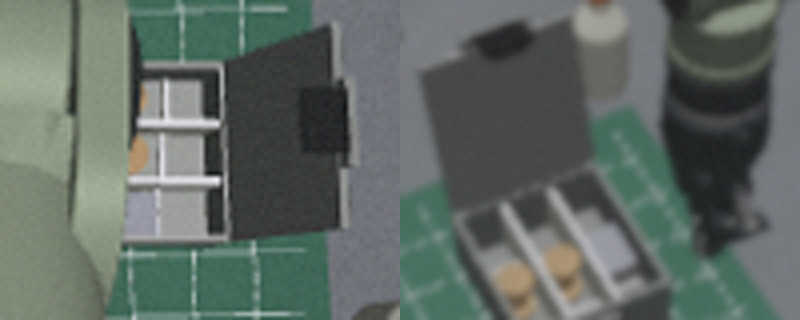

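The scene view shows the bar seated flat in the near bay, crop (610,245), spools undisturbed. Next is the lid: I'll go over and behind it with the fingers shut.

Emit:
jog_arm(
  series=[
    [0,0,-0.035,0,0,0,-1],
    [-0.005,-0.03,-0.065,0,0,0,-1],
    [-0.01,-0.065,-0.085,0,0,0,-1],
    [-0.015,-0.1,-0.09,0,0,0,-1],
    [-0.02,-0.135,-0.09,0,0,0,-1],
  ],
)

```text
time_s: 14.78
eef_pos: [0.4611, -0.112, 0.3159]
ee_rot: [-3.14, 0.003, 3.132]
contact_force: [0.5, 0.4, 0.4]
grip_width: 0.0
grip_force: 0.0
```

Emit:
jog_arm(
  series=[
    [-0.005,-0.035,0,0,0,0,-1],
    [-0.01,-0.07,0,0,0,0,-1],
    [-0.015,-0.105,0,0,0,0,-1],
    [-0.02,-0.145,0,0,0,0,-1],
    [-0.024,-0.18,0,0,0,0,-1],
  ],
)

```text
time_s: 15.2
eef_pos: [0.4817, -0.293, 0.3132]
ee_rot: [3.142, -0.001, 3.13]
contact_force: [0.2, -0.6, -0.4]
grip_width: 0.0001
grip_force: 0.0
```

Emit:
jog_arm(
  series=[
    [0,0,0,0,0,0,-1],
    [0,0,0,0,0,0,-1],
  ],
)

```text
time_s: 15.37
eef_pos: [0.4815, -0.2921, 0.3125]
ee_rot: [3.14, -0.002, 3.127]
contact_force: [-0.2, 0.2, -0.0]
grip_width: 0.0003
grip_force: 0.0
```

```bash
python3 go.py .4845 -.285 .19 179.4
python3 - <<'E'
from h import *
from workcell import viewer
d=viewer.camera("scene"); cv2.imwrite("pics/c7.png",cv2.resize(d["image"][50:170,180:330,::-1],None,fx=4,fy=4,interpolation=cv2.INTER_CUBIC))
E
```

```text
15.37 [ 0.4815 -0.2921  0.3125] [ 1.799e+02 -1.000e-01  1.792e+02] F [-0.2  0.2 -0. ] grip 0.0003387883047012529 0.0
d [-0.0032  0.007   0.1225] w [ 0.02 -0.02 -0.04]
```

View pics/c7.png

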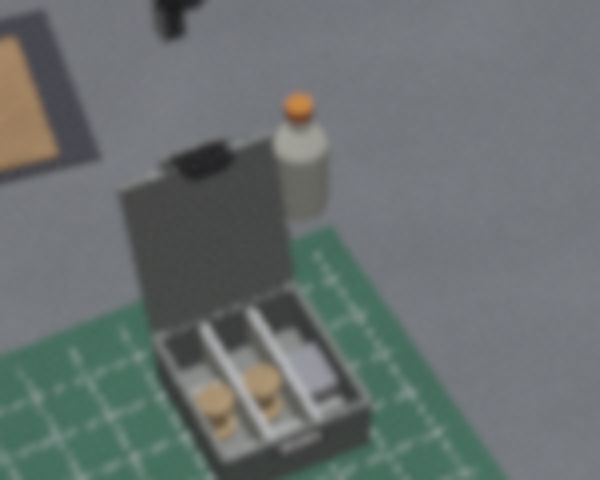

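The bar is flat in the bay at (310,370), and the shut fingers are behind and above the lid at (170,20). I'll descend behind the lid and sweep it.

Emit:
jog_arm(
  series=[
    [-0.003,0,0.03,0,0,0,-1],
    [-0.003,0,0.06,0,0,0,-1],
    [-0.003,0,0.09,0,0,0,-1],
    [-0.003,0,0.12,0,0,0,-1],
    [-0.003,0,0.12,0,0,0,-1],
  ],
)

```text
time_s: 15.83
eef_pos: [0.482, -0.2859, 0.1887]
ee_rot: [3.135, -0.008, 3.133]
contact_force: [-0.7, 0.5, -0.2]
grip_width: -0.0004
grip_force: 0.0
```

Emit:
jog_arm(
  series=[
    [0,0.015,0,0,0,0,-1],
    [0,0.03,0,0,0,0,-1],
    [0,0.045,0,0,0,0,-1],
    [0,0.06,0,0,0,0,-1],
    [0,0.075,0,0,0,0,-1],
  ],
)

```text
time_s: 16.25
eef_pos: [0.4872, -0.2135, 0.1961]
ee_rot: [-3.14, 0.003, 3.132]
contact_force: [0.8, -2.3, -0.7]
grip_width: -0.0001
grip_force: 0.9
```

Emit:
jog_arm(
  series=[
    [0,0.017,0.004,0,0,0,-1],
    [0,0.034,0.011,0,0,0,-1],
    [0,0.051,0.02,0,0,0,-1],
    [0,0.066,0.032,0,0,0,-1],
    [0,0.08,0.045,0,0,0,-1],
  ],
)

```text
time_s: 16.67
eef_pos: [0.4879, -0.1327, 0.1504]
ee_rot: [-3.141, 0.003, 3.133]
contact_force: [1.0, -1.7, 1.0]
grip_width: -0.0001
grip_force: 0.7
```

Emit:
jog_arm(
  series=[
    [0,0.008,0.01,0,0,0,-1],
    [0,0.014,0.02,0,0,0,-1],
    [0,0.02,0.032,0,0,0,-1],
    [0,0.02,0.032,0,0,0,-1],
  ],
)

```text
time_s: 17.0
eef_pos: [0.4857, -0.1118, 0.1161]
ee_rot: [3.139, -0.003, 3.134]
contact_force: [-1.2, -0.3, -0.5]
grip_width: 0.0003
grip_force: 0.0
```

```bash
python3 go.py .4845 -.08 .09 179.4
python3 - <<'E'
from h import *
from workcell import viewer
d=viewer.camera("scene"); cv2.imwrite("pics/c8.png",cv2.resize(d["image"][50:170,180:330,::-1],None,fx=4,fy=4,interpolation=cv2.INTER_CUBIC))
E
```

```text
17.0 [ 0.4857 -0.1118  0.1161] [ 1.799e+02 -1.000e-01  1.796e+02] F [-1.2 -0.3 -0.5] grip 0.00027764998883733204 0.0
d [0.0014 0.0317 0.0262] w [ 0.03 -0.03  0.03]
```

View pics/c8.png

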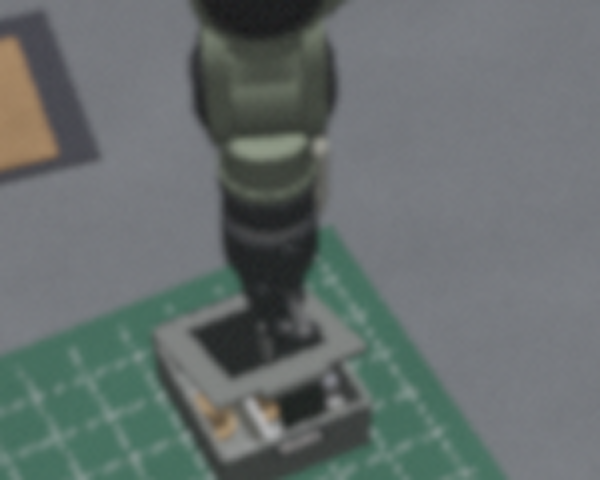

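The lid is down to about 0.4 rad, with the fingers on its outer face at crop (270,330). That is also my last picture (one over the budget), so from here I use numbers only. I'll shift the fingers towards the free edge and press.

Emit:
jog_arm(
  series=[
    [0,0,-0.02,0,0,0,-1],
    [0,0.015,-0.02,0,0,0,-1],
    [0,0.03,-0.02,0,0,0,-1],
    [0,0.03,-0.01,0,0,0,-1],
    [0,0.03,0.005,0,0,0,-1],
  ],
)

```text
time_s: 17.47
eef_pos: [0.4893, -0.0847, 0.1141]
ee_rot: [-3.14, 0.004, 3.133]
contact_force: [0.0, -0.3, -0.1]
grip_width: 0.0002
grip_force: 0.5
```

Emit:
jog_arm(
  series=[
    [0,0,0.008,0,0,0,-1],
    [0,0,0.016,0,0,0,-1],
    [0,0,0.022,0,0,0,-1],
    [0,0,0.022,0,0,0,-1],
  ],
)

```text
time_s: 17.8
eef_pos: [0.4867, -0.085, 0.0891]
ee_rot: [3.141, -0.002, 3.131]
contact_force: [0.0, 0.9, -0.3]
grip_width: -0.0004
grip_force: 0.0
```

Emit:
jog_arm(
  series=[
    [0,0,0.002,0,0,0,-1],
    [0,0,0.004,0,0,0,-1],
    [0,0,0.004,0,0,0,-1],
  ],
)

```text
time_s: 18.05
eef_pos: [0.4877, -0.0851, 0.0865]
ee_rot: [-3.141, 0.0, 3.131]
contact_force: [-0.8, -0.3, -0.4]
grip_width: -0.0001
grip_force: 0.4
```

Emit:
jog_arm(
  series=[
    [0,0,0.002,0,0,0,-1],
    [0,0,0.004,0,0,0,-1],
    [0,0,0.004,0,0,0,-1],
  ],
)

```text
time_s: 18.3
eef_pos: [0.4878, -0.0847, 0.0834]
ee_rot: [3.141, 0.001, 3.131]
contact_force: [-2.1, 2.0, 7.8]
grip_width: 0.0003
grip_force: 3.9
```

Emit:
jog_arm(
  series=[
    [0,0,0.001,0,0,0,-1],
    [0,0,0.002,0,0,0,-1],
    [0,0,0.002,0,0,0,-1],
  ],
)

```text
time_s: 18.55
eef_pos: [0.4878, -0.0845, 0.0814]
ee_rot: [3.141, 0.001, 3.132]
contact_force: [-2.5, 2.9, 9.1]
grip_width: -0.0
grip_force: 4.3
```

Emit:
jog_arm(
  series=[
    [0,0,0.001,0,0,0,-1],
    [0,0,0.002,0,0,0,-1],
    [0,0,0.002,0,0,0,-1],
  ],
)

```text
time_s: 18.8
eef_pos: [0.4878, -0.0843, 0.0791]
ee_rot: [3.14, 0.001, 3.132]
contact_force: [-1.7, 2.7, 6.3]
grip_width: -0.0003
grip_force: 2.8
```

Past the catch (force falling); following down until it bottoms out.

Emit:
jog_arm(
  series=[
    [0,0,0.002,0,0,0,-1],
    [0,0,0.004,0,0,0,-1],
    [0,0,0.004,0,0,0,-1],
  ],
)

```text
time_s: 19.05
eef_pos: [0.4876, -0.0848, 0.0745]
ee_rot: [-3.142, 0.0, 3.132]
contact_force: [-0.5, 0.0, -0.6]
grip_width: 0.0
grip_force: 0.0
```

Emit:
jog_arm(
  series=[
    [0,0,0.002,0,0,0,-1],
    [0,0,0.003,0,0,0,-1],
    [0,0,0.003,0,0,0,-1],
  ],
)

```text
time_s: 19.3
eef_pos: [0.4875, -0.0851, 0.0711]
ee_rot: [-3.141, -0.0, 3.131]
contact_force: [0.2, -0.2, -0.9]
grip_width: 0.0001
grip_force: 0.0
```

Emit:
jog_arm(
  series=[
    [0,0,0.001,0,0,0,-1],
    [0,0,0.0015,0,0,0,-1],
    [0,0,0.0015,0,0,0,-1],
  ],
)

```text
time_s: 19.55
eef_pos: [0.4876, -0.0851, 0.07]
ee_rot: [-3.141, 0.0, 3.131]
contact_force: [-0.8, -0.4, 2.5]
grip_width: 0.0003
grip_force: 1.1
```

Emit:
jog_arm(
  series=[
    [0,0,0.001,0,0,0,-1],
    [0,0,0.001,0,0,0,-1],
    [0,0,0.001,0,0,0,-1],
  ],
)

```text
time_s: 19.8
eef_pos: [0.4877, -0.0851, 0.0698]
ee_rot: [-3.141, 0.001, 3.131]
contact_force: [-3.2, 0.6, 11.6]
grip_width: -0.0004
grip_force: 5.5
```

Emit:
jog_arm(
  series=[
    [0,0,-0.03,0,0,0,-1],
    [0,0,-0.07,0,0,0,-1],
    [0,0,-0.11,0,0,0,-1],
    [0,0.03,-0.15,0,0,0,-1],
    [0,0.06,-0.17,0,0,0,-1],
  ],
)

```text
time_s: 20.22
eef_pos: [0.4894, -0.028, 0.2406]
ee_rot: [-3.14, 0.004, 3.127]
contact_force: [0.8, 0.3, -0.8]
grip_width: -0.0001
grip_force: 0.0
```

Emit:
jog_arm(
  series=[
    [0,0.04,0,0,0,0,-1],
    [0,0.08,0,0,0,0,-1],
    [0,0.12,0,0,0,0,-1],
    [0,0.15,0,0,0,0,-1],
    [0,0.15,0,0,0,0,-1],
  ],
)

```text
time_s: 20.63
eef_pos: [0.4893, 0.1279, 0.2374]
ee_rot: [3.139, 0.0, 3.138]
contact_force: [-0.8, 0.2, 0.3]
grip_width: 0.0001
grip_force: 0.0
```

```bash
python3 - <<'E'
from h import *
from workcell import viewer
s0=pickle.load(open("scene0.pkl","rb")); d=viewer.camera("scene")
h=cv2.cvtColor(d["image"],cv2.COLOR_RGB2GRAY)
# profile across front edge, top face z=.070: expect the lid's edge near y=-.068 and tab to -.056
for x in(.44,.4855,.535): print(x,[int(cv2.getRectSubPix(h,(1,1),tuple(map(float,proj(d,(x,y,.07)))))[0,0]) for y in np.arange(-.09,-.035,.004)])
df=cv2.absdiff(d["image"],s0["image"]).max(2)>40
cs=cv2.findContours(cv2.morphologyEx(df.astype(np.uint8),cv2.MORPH_OPEN,np.ones((2,2))),0,2)[0]
print([cv2.boundingRect(c) for c in cs if cv2.contourArea(c)>8])
print(blobs(d,(245,210,80,70),(105,10,140),(135,90,255)))
E
```

```text
0.44 [137, 141, 141, 140, 134, 116, 89, 71, 63, 62, 62, 62, 65, 70]
0.4855 [133, 140, 142, 142, 141, 139, 138, 130, 108, 76, 48, 35, 32, 34]
0.535 [140, 142, 142, 140, 130, 109, 86, 71, 65, 64, 63, 63, 64, 64]
[(276, 242, 18, 11), (233, 154, 5, 5), (222, 117, 49, 39), (427, 101, 85, 152), (413, 94, 54, 41), (212, 86, 41, 44), (371, 68, 8, 18), (405, 66, 71, 52), (457, 64, 8, 15), (384, 57, 7, 16), (376, 52, 4, 6), (429, 50, 35, 30), (383, 39, 12, 9), (288, 28, 20, 14), (263, 23, 99, 150), (477, 0, 35, 112), (336, 0, 47, 20)]
[((264.9599914550781, 254.280029296875), (9.200000762939453, 18.80000114440918), 53.130104064941406, 150.5), ((303.2818908691406, 227.40267944335938), (9.011550903320312, 15.40156078338623), 55.00798034667969, 119.0)]
```

Edge at y -0.068 and tab at -0.056, surface at z 0.070 and solid when pressed: the lid is shut, and the other weights are where they were.

```bash
python3 -c "
from workcell import order; print(order.sign_off())"
```

```text
the job is handed in; nothing more can be done
None
```

I handed the job in: the short weight lies flat in the empty short bay and the lid is shut past its catch, at about 20.6 s of the 72 s, but I viewed 11 pictures, one over the limit of 10.

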